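Lid the model box and post it through the drop box's flap

TASK

The finished plaster model must go into the dust-tight drop box. Press the loose lid onto the open model box, where it stands on the sill in front of the flap, until it snaps fully home; then push the closed box along the sill through the flap, letting the box itself push the flap open, until it slides wholly inside with its lid still on and the flap swings shut behind it. Leave the other plaster model, the spray can and the jar on the bench where they are.

Things in the scene. Friction and masses are not known exactly. Their poses are not given: they have to be found in the camera images.
- hatch: Drop box fixed on the bench: white sides and top, clear back, doorway closed by a flap, a solid sill block in front. Origin on the bench top under the middle of the doorway's front plane; x axis points into the box (the pushing direction), y left, z up. The sill ends at x = 0; from there a slick steel slide falls at 25 degrees to the bottom at the back wall, x = 190 mm. Walls and top reach 188 mm
- sill (a point): Middle of the sill's level top, 100 mm in front of the doorway plane, 80 mm above the bench; the sill is 200 mm long. Two guide rails, standing 16 mm above this top, run along the pushing direction on both sides, 102 mm apart inside. A box whose middle is pushed well past the sill's end tips onto the slide and slides down by itself, clear of the flap
- lintel (a point): Middle of the lintel's front face, 183 mm above the bench; the white lintel is a bar 10 mm high and 12 mm deep over the doorway. The doorway is 114 mm wide and, with the flap up, open from the sill to the hinge 92 mm above the sill, so fingers that lean forward can follow the box some 20 mm inside
- flap: Grey plastic flap that closes the doorway, 104 mm wide, 4 mm thick, 86 mm high. Origin on its hinge, which lies across the doorway plane 172 mm above the bench; when shut it hangs down to 6 mm above the sill's level, 2 to 6 mm inside the doorway plane
- flap_angle (a joint): Angle of the flap, rad: 0 = hanging shut; grows to 1.5 as the lower edge swings inward, away from the sill. It opens only inward. It is smooth. A weak spring shuts it: about 0.3 N at the lower edge starts to open it, 1 N holds it wide open
- box: Open white plastic model box with a small plaster dental model in it, loose on the sill between the guide rails, long side along the pushing direction, about 300 g with the model (varies). 120 (x) x 80 (y) x 38 mm (z), walls 4 mm. Origin at the centre of its underside. Inside each long wall a rounded bead sticks out 3 mm, 5 mm below the rim
- box_rim (a point): Centre of the box's mouth, at rim height, 38 mm above the box's origin. The lid's origin lies here when the lid is home. The lid's plug enters the mouth (112 x 72 mm inside) and sprung clips on the lid's long sides snap under the beads: the lid meets them about 10 mm above home and takes 10 to 20 N straight down; then it holds by itself
- lid: White plastic lid, loose on the bench, about 90 g, plate 120 (x) x 80 (y) x 4 mm. Origin at the centre of the plate's UNDERSIDE, 16 mm above the bench at the start; z up. On top, in the middle, a grip ridge 60 mm long (x), 18 mm wide (y), 26 mm high; its top is 30 mm above the origin. Below the plate a plug 16 mm deep, tapering from 109 x 69 mm to 97 x 57 mm at its foot. Either way round fits the box
- model: Bystander: loose plaster dental model, 75 x 70 x 40 mm, origin at the centre of its underside
- spray: Bystander: loose aluminium spray can, 56 mm across, 150 mm high, origin at the centre of its underside
- jar: Bystander: loose glass jar, 66 mm across, 70 mm high, origin at the centre of its underside
Mind the look-alikes: they are no part of the job. What is shaped like the lid but yellow is not meant. Leave any red look-alike of the box alone.

How it is judged (in metres and radians):
On the way, in this order (a step that is already met when the one before it is completed fails the run):
1. the lid is snapped home on the box while the box is still in front of the flap (distance between lid and box_rim below 0.0035 m and angle between the z axis of lid and the z axis of box, either way round below 0.05 rad and x of box in the frame of hatch below -0.03 m), for 0.2 s.
2. the lidded box itself pushes the flap open (value of joint flap_angle above 0.35 rad and contact force between any of box, lid and flap above 0.1 N), for 0.1 s.
At the end, for the whole second after the job is handed in: The box is down inside the drop box (origin 80 to 190 mm past the doorway plane, within 50 mm of the middle, under 60 mm above the bench), at rest, its lid home (within 3.5 mm of the rim centre, parallel within 0.05 rad), and the flap hangs shut (under 0.08 rad) (distance between lid and box_rim below 0.0035 m and angle between the z axis of lid and the z axis of box, either way round below 0.05 rad and x of box in the frame of hatch between 0.08 and 0.19 m and y of box in the frame of hatch between -0.05 and 0.05 m and z of box in the frame of hatch below 0.06 m and value of joint flap_angle below 0.08 rad and linear speed of each of box, lid below 0.01 m/s); the robot touches nothing.
It fails at once if the plaster model, spray can or jar is moved by more than 40 mm or tipped over (distance of any of model, spray, jar from where it was at the start of the episode above 0.04 m or angle between any of model, spray, jar's own z axis and vertical above 0.5 rad).
It fails at once if the gripper, not the box, opens the flap (presses on it while the box is still in front of it) (contact force between the fingers and flap above 0.3 N and x of box in the frame of hatch below -0.04 m).
It also fails if it takes over 51 s, if anything falls off the work surface, if the arm or the gripper's body presses on something with over 40 N, if the wrist force passes 120 N, or if a joint passes its speed limit or range.

ROBOT

A 6-joint arm with a two-finger parallel gripper is mounted at the origin on the work surface. World frame = base frame: x ahead of the robot, y to its left, z up, the work surface at z = 0. Lengths are in mm, angles in rad, forces in N, time in s.
With the tool pointing down it reaches from about 425 to 1125 mm from the base axis. Payload 14.9 kg.
Tool frame: the origin (TCP) lies midway between the tips of the shut fingers; the grasp point (between the pads) lies 19 mm behind it; z points along the fingers, y is the direction in which the jaws open and shut (so a half turn about z gives the same grasp; the last joint's range is limited). The gripper opens to 91 mm and grips with 3 to 60 N. Pads are 32 mm wide; open, the fingers measure 118 mm over their backs; the gripper's body (76 mm by 178 mm) begins 60 mm behind the grasp point.
Start: joints at [-0.033, 0.379, 1.734, -0, 1.028, -0.033], TCP at [700.013, -0.006, 213.932] pointing down, gripper open.
Joint ranges: [-2.77, 2.77], [-0.74, 2.19], [0, 2.66], [-1.06, 4.2], [0.31, 2.87], [-3.08, 3.08]. Speed limits (rad/s): [1.89, 1.89, 2.39, 3.14, 3.14, 3.14].

INTERFACE

Orientations are given as [roll, pitch, yaw] about the fixed x, y, z axes, in that order (R = Rz(yaw) Ry(pitch) Rx(roll)).
In Python, from cell import manip gives the robot as it stands. Calls block until the motion is done:
- manip.move_ptp(position, orientation): joint-space move of the TCP to a pose.
- manip.move_linear(position, rotation=None, speed=150, force_limit=None): straight line of the TCP; rotation=None keeps the orientation; speed is the mean speed in mm/s. With force_limit (N) it stops when the force on the tool has changed by that much, and returns True; else False.
- manip.move_j(angles): joint-space move.
- manip.move_gripper(opening, strength=None): finger opening in mm; strength is the grip in N (None keeps the last); returns when the fingers have stopped.
- manip.dwell(seconds).
- manip.inverse_kinematics(position, orientation): joint angles nearest the present ones, or None.
- manip.get_image(name): name is "scene" or "side" or "wrist"; returns a dict with "image" (384x512x3 uint8, blue, green, red), "fx", "fy", "cx", "cy" (pixels), "origin" and "orientation" of the camera in the world. Camera axes: x right, y down, z forward; pixel columns grow to the right and rows downward; lengths in mm; the calibration is good to about 2 mm. A picture is of the moment at which its call begins. There is no depth.
A pose or a line that the arm cannot do raises manip.Unreachable and nothing moves.
- manip.sign_off(): hands the job in, once; it reports no verdict.
Readings, each from a call of its own:
- manip.read_time(): time.
- manip.read_joints(): joint angles.
- manip.read_qvel(): joint speeds.
- manip.read_effort(): joint torques, N m.
- manip.read_tool_pos(): TCP position.
- manip.read_ee_rot(): TCP orientation.
- manip.read_wrist_force(): force on the tool from outside, world axes, zero at the start.
- manip.read_torque(): the same for the moment, N m.
- manip.read_finger_gap(): finger opening in mm.
Only numpy, scipy, OpenCV 4.12 (cv2) and the standard library are available. Lean on these libraries where they do the work, as an engineer would, in place of code of your own. Each camera call takes 0.05 s, during which the arm holds its last target.

## Working session

There is one attempt and no reset: what is moved stays moved. The work goes in short steps, each a Python script; the robot and the scene stay as the last script left them, time stands still between calls to the robot, and variables do not carry over. Pictures are saved under pics/ and viewed, and the job is handed in when it is done.

```bash
ls; mkdir -p pics; python3 - <<'E'
from cell import manip
import cv2
for n in ["scene","side","wrist"]:
    d=manip.get_image(n); cv2.imwrite(f"pics/{n}0.png",d["image"])
    print(n,d["fx"],d["fy"],d["cx"],d["cy"],d["origin"],d["orientation"])
print(manip.read_time(),manip.read_wrist_force(),manip.read_ee_rot())
E
```

```text
pics
scene 464.79615501960916 464.79615501960916 255.4175305701007 184.8713484937267 [ 1126.56206733 -1109.86398631  1069.56604579] [-2.20731388 -0.01571681  0.53522337]
side 489.53645990816545 489.53645990816545 250.28540581966195 189.99988631542158 [ 417.26744819 1008.44496608 1021.70765852] [-2.26696904e+00 -2.51491889e-03 -3.06971368e+00]
wrist 269.8003677748935 269.8003677748935 256.5576445123394 187.98726997316336 [700.17141441  74.16677029 385.13640195] [2.87236888e+00 1.80212924e-03 2.46247770e-04]
0.15 [0.04243023 0.65376967 0.78496791] [-3.14077482e+00  2.57760514e-07  1.57084824e+00]
```

View pics/scene0.png

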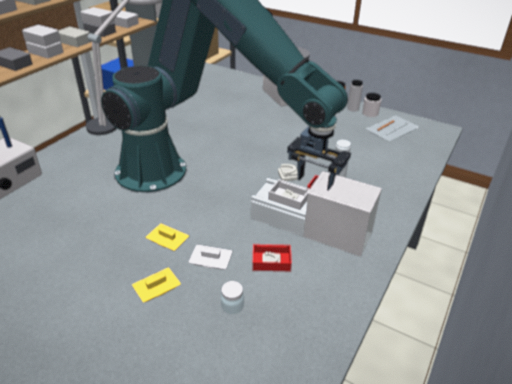

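View pics/side0.png

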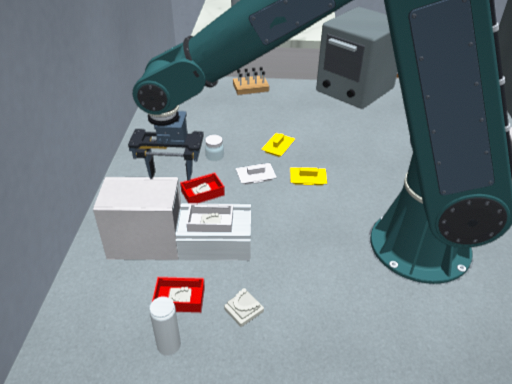

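View pics/wrist0.png

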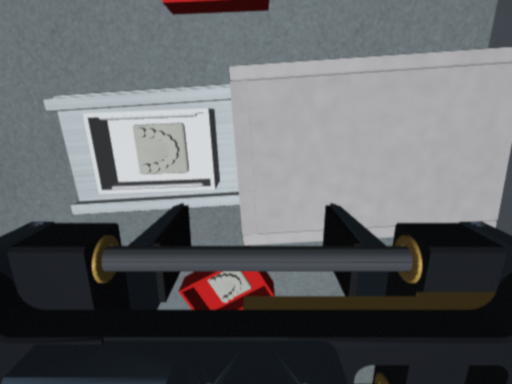

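The wrist view shows the box at about (160,150), between the rails, with the hatch to its right along world +x. The white lid is at about (210,256) in scene and (256,173) in side, near yellow copies. I'll measure these.

```bash
cat > h.py <<'E'
import numpy as np, cv2
from scipy.spatial.transform import Rotation as R
def cam(d):
    return dict(K=np.array([[d["fx"],0,d["cx"]],[0,d["fy"],d["cy"]],[0,0,1]]),o=np.array(d["origin"]),R=R.from_euler("xyz",d["orientation"]).as_matrix())
def ray(c,uv):
    uv=np.atleast_2d(uv).astype(float)
    return (np.c_[uv,np.ones(len(uv))]@np.linalg.inv(c["K"]).T)@c["R"].T
def toz(c,uv,z):
    r=ray(c,uv); return c["o"]+r*((z-c["o"][2])/r[:,2])[:,None]
def proj(c,P):
    p=(np.atleast_2d(P)-c["o"])@c["R"]@c["K"].T
    return p[:,:2]/p[:,2:]
E
cat > m1.py <<'E'
from cell import manip
from h import *
D={n:manip.get_image(n) for n in ["scene","side","wrist"]}
import pickle; pickle.dump(D,open("d0.pkl","wb"))
for n,roi in [("scene",(185,240,240,275)),("side",(230,160,280,188))]:
    c=cam(D[n]); im=D[n]["image"]; x0,y0,x1,y1=roi
    g=im[y0:y1,x0:x1].astype(int)
    m=((g.min(2)>195)).astype(np.uint8)
    m=cv2.morphologyEx(m,cv2.MORPH_CLOSE,np.ones((7,7)))
    cs,_=cv2.findContours(m,cv2.RETR_EXTERNAL,cv2.CHAIN_APPROX_NONE)
    k=max(cs,key=cv2.contourArea)[:,0]+[x0,y0]
    P=toz(c,k,20)[:,:2].astype(np.float32)
    print(n,len(k),cv2.minAreaRect(P))
for n,s,roi in [("side",4,(85,165,260,270)),("wrist",2,(30,40,300,320)),("scene",4,(235,155,395,260)),("side",6,(225,120,330,195))]:
    x0,y0,x1,y1=roi
    cv2.imwrite(f"pics/z_{n}{s}.png",cv2.resize(D[n]["image"][y0:y1,x0:x1],None,fx=s,fy=s,interpolation=cv2.INTER_CUBIC))
E
python3 m1.py
```

```text
scene 106 ((487.8033447265625, -279.11700439453125), (120.9505844116211, 84.65823364257812), 18.384885787963867)
side 107 ((488.73638916015625, -283.7283630371094), (128.704345703125, 104.04078674316406), 23.026643753051758)
```

View pics/z_side4.png

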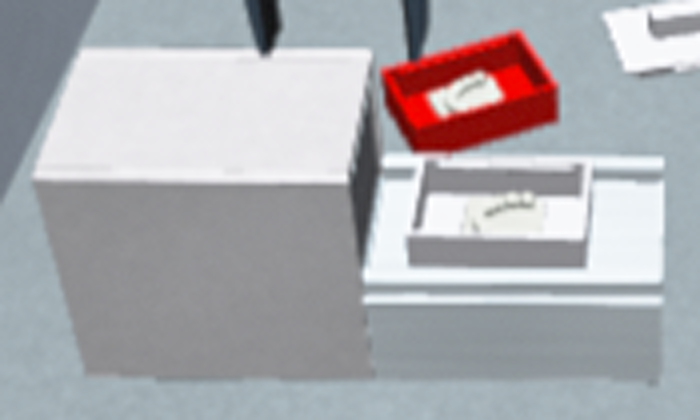

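View pics/z_wrist2.png

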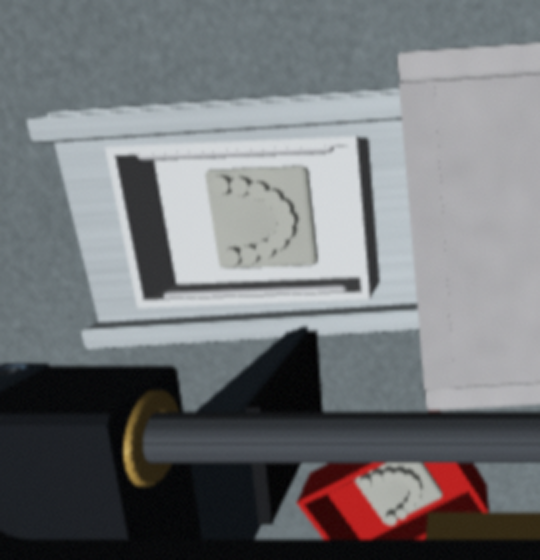

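View pics/z_scene4.png

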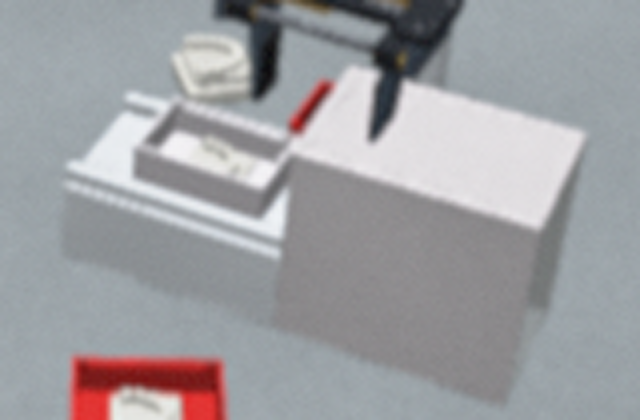

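View pics/z_side6.png

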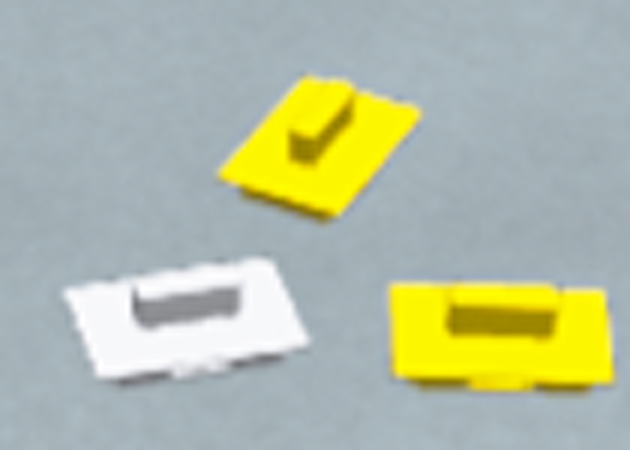

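The side crop shows the white lid with its ridge, yaw about +20°. The box stands mid-sill with its door end about 15 mm from the doorway. Next, a wrist view of the lid in the grasp orientation.

```bash
python3 - <<'E'
from cell import manip
from h import *
import pickle
psi=np.radians(19)
e=[np.pi,0,psi]
off=74*np.array([np.cos(psi),np.sin(psi)])
p=np.array([488,-281])-off
manip.move_ptp([p[0],p[1],150],e)
d=manip.get_image("wrist"); pickle.dump(d,open("dl.pkl","wb"))
cv2.imwrite("pics/wl.png",d["image"])
print(manip.read_time(),manip.read_joints(),d["origin"],d["orientation"])
E
```

```text
1.9 [-6.74131253e-01  1.86494189e-01  2.13057054e+00  9.58857389e-05
  8.24004054e-01  5.63335834e-01] [ 489.67870649 -280.98644902  322.06653075] [ 2.87285448e+00 -1.49282611e-03 -1.23742947e+00]
```

View pics/wl.png

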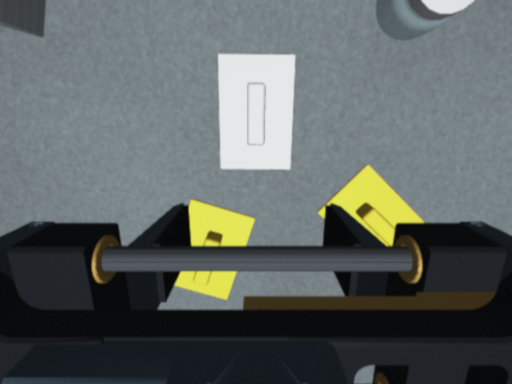

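The wrist view shows the white lid centred near (256,112) and nearly aligned with the tool. The yellow copies lie behind it and the jar is upper right. I'll fit the lid, and take the box and rails from the first wrist picture.

```bash
python3 - <<'E'
from h import *
import pickle
d=pickle.load(open("dl.pkl","rb")); c=cam(d); im=d["image"]
m=(im[:200].min(2)>190).astype(np.uint8); m[:, :150]=0; m[:,350:]=0
cs,_=cv2.findContours(m,cv2.RETR_EXTERNAL,cv2.CHAIN_APPROX_NONE)
k=max(cs,key=cv2.contourArea)[:,0]
r=cv2.minAreaRect(toz(c,k,20)[:,:2].astype(np.float32)); print("lid",r)
# ridge outline at z=46
g=cv2.cvtColor(im,cv2.COLOR_BGR2GRAY)
mr=np.zeros_like(m); mr[75:155,235:278]=(g[75:155,235:278]<205)
kk=np.argwhere(mr)[:,::-1]
print("ridge",len(kk),cv2.minAreaRect(toz(c,kk,46)[:,:2].astype(np.float32)))
# box
D=pickle.load(open("d0.pkl","rb")); d=D["wrist"]; c=cam(d); im=d["image"]
g=cv2.cvtColor(im,cv2.COLOR_BGR2GRAY)
for row in (112,150,185): print(row,[int(v) for v in g[row,50:260:2]])
for col in (100,150,205): print(col,[int(v) for v in g[85:215,col]])
E
```

```text
lid ((488.85821533203125, -280.5988464355469), (118.70455932617188, 79.19065856933594), 18.470901489257812)
ridge 283 ((489.4026184082031, -280.8926086425781), (59.06047058105469, 17.677555084228516), 18.56165313720703)
112 [110, 108, 110, 118, 175, 184, 183, 184, 185, 188, 188, 188, 188, 188, 188, 188, 189, 192, 193, 193, 195, 196, 196, 196, 199, 200, 201, 202, 201, 202, 205, 204, 204, 206, 205, 207, 208, 209, 209, 211, 210, 211, 211, 211, 211, 212, 211, 212, 213, 212, 213, 213, 213, 214, 214, 213, 214, 213, 213, 213, 215, 212, 212, 214, 213, 212, 213, 214, 215, 214, 214, 206, 208, 198, 193, 190, 198, 211, 214, 149, 55, 54, 123, 185, 187, 188, 188, 187, 188, 189, 188, 174, 171, 170, 170, 170, 171, 170, 171, 169, 168, 171, 171, 171, 172]
150 [110, 108, 106, 112, 113, 112, 108, 110, 141, 182, 182, 182, 183, 182, 182, 183, 182, 183, 183, 184, 206, 209, 110, 52, 52, 51, 52, 52, 53, 52, 53, 143, 213, 214, 213, 214, 214, 214, 214, 214, 214, 213, 214, 191, 177, 177, 176, 176, 176, 174, 174, 174, 174, 173, 172, 173, 173, 174, 173, 173, 178, 178, 178, 165, 100, 170, 172, 156, 131, 212, 214, 
[... 1881 characters left out ...]
9, 189, 187, 185, 178, 153, 125, 117, 115, 113, 112]
205 [124, 148, 166, 178, 189, 193, 194, 194, 193, 193, 192, 191, 191, 188, 181, 155, 153, 179, 188, 188, 186, 187, 190, 201, 211, 214, 214, 214, 214, 214, 214, 214, 213, 214, 215, 213, 214, 214, 214, 215, 214, 214, 214, 215, 215, 214, 214, 214, 214, 214, 215, 214, 215, 214, 214, 214, 214, 214, 214, 214, 215, 214, 215, 214, 215, 214, 215, 214, 215, 214, 214, 214, 215, 215, 214, 214, 214, 214, 214, 215, 214, 215, 215, 215, 214, 214, 214, 214, 214, 214, 215, 215, 206, 169, 107, 68, 62, 62, 62, 69, 107, 170, 207, 212, 208, 198, 194, 185, 149, 97, 85, 121, 163, 186, 193, 194, 194, 193, 192, 190, 180, 148, 115, 111, 113, 113, 113, 113, 115, 116]
```

```bash
python3 - <<'E'
from cell import manip
from h import *
import pickle
psi=np.radians(18.5); e=[np.pi,0,psi]
manip.move_gripper(50,40)
manip.move_ptp([489,-281,70],e)
s=manip.move_linear([489,-281,22.5],speed=60,force_limit=8)
print(s,manip.read_tool_pos(),manip.read_wrist_force())
manip.move_gripper(0,45); print(manip.read_finger_gap(),manip.read_wrist_force())
manip.move_linear([489,-281,230],speed=150)
print(manip.read_finger_gap(),manip.read_wrist_force(),manip.read_time())
d=manip.get_image("side"); cv2.imwrite("pics/s2.png",d["image"])
E
```

```text
False [ 489.19915116 -281.10615842   22.69888174] [-0.16608773 -0.64125064 -0.04993025]
17.873018459079262 [0.09740597 0.01764735 1.34890335]
18.07881652464799 [-0.42045578 -0.42307012 -1.11340915] 6.2583
```

View pics/s2.png

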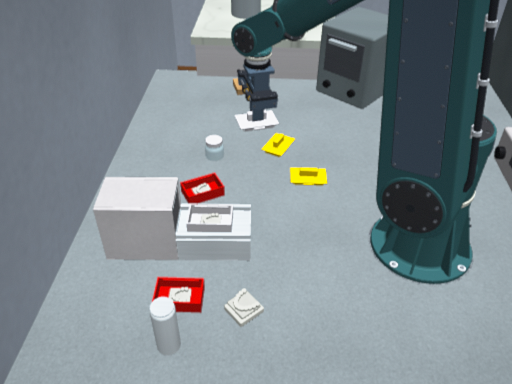

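The lid is in the jaws (gap 18 mm) and lifted. Next, a rough box estimate, then a close wrist look in the placing orientation.

```bash
python3 - <<'E'
from cell import manip
from h import *
import pickle
D=pickle.load(open("d0.pkl","rb")); c=cam(D["wrist"])
P=toz(c,[(83,114),(99,192.5),(216,188),(213.5,108.5)],118)[:,:2]
r=cv2.minAreaRect(P.astype(np.float32)); print(P.round(1).tolist(),r)
ctr=P.mean(0); v=(P[3]-P[0])+(P[2]-P[1]); yaw=np.arctan2(v[1],v[0]); print(ctr,np.degrees(yaw))
e=[np.pi,0,yaw]
u=np.array([np.cos(yaw),np.sin(yaw)])
p=ctr-80*u
print(p, manip.inverse_kinematics([*p,225],e))
manip.move_ptp([*p,225],e)
d=manip.get_image("wrist"); pickle.dump(d,open("db.pkl","wb"))
cv2.imwrite("pics/wb.png",d["image"]); print(manip.read_time(),d["origin"])
E
```

```text
[[533.9, 73.7], [537.1, -4.6], [658.2, 0.3], [659.0, 78.8]] ((598.0115966796875, 37.09935760498047), (125.1844253540039, 78.34417724609375), 2.3200371265411377)
[597.03373962  37.05993707] 2.319860068072133
[517.09930567  33.82168632] [ 2.03353941e-02  7.52262970e-02  2.09225627e+00 -4.44089210e-16
  9.74110083e-01  1.55064252e+00]
7.5583 [592.21573992  35.78005456 396.7230466 ]
```

View pics/wb.png

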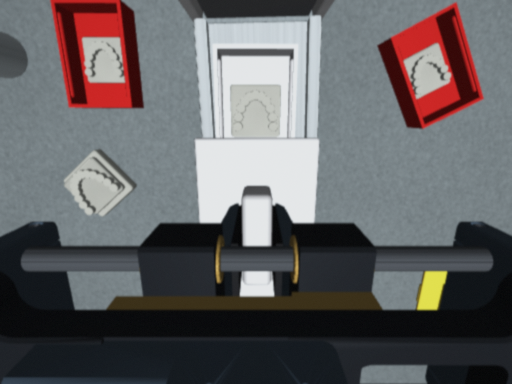

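```bash
python3 - <<'E'
from h import *
import pickle
d=pickle.load(open("db.pkl","rb")); im=d["image"]
cv2.imwrite("pics/wbz.png",cv2.resize(im[0:150,185:335],None,fx=4,fy=4,interpolation=cv2.INTER_CUBIC))
g=cv2.cvtColor(im,cv2.COLOR_BGR2GRAY)
for col in (240,256,275): print(col,[int(v) for v in g[5:62,col]])
for row in (60,80,100,125): print(row,[int(v) for v in g[row,190:330]])
E
```

```text
240 [38, 37, 39, 40, 38, 38, 39, 38, 38, 38, 37, 53, 98, 138, 156, 156, 154, 159, 183, 202, 206, 208, 207, 206, 207, 207, 207, 207, 208, 208, 208, 208, 208, 208, 208, 208, 208, 210, 218, 225, 228, 229, 221, 178, 112, 82, 80, 82, 80, 87, 126, 189, 223, 229, 230, 230, 229]
256 [39, 38, 38, 39, 39, 39, 37, 38, 37, 37, 41, 70, 121, 153, 161, 158, 156, 176, 201, 208, 209, 209, 208, 209, 210, 210, 209, 209, 209, 209, 210, 209, 209, 208, 208, 208, 208, 211, 219, 226, 228, 229, 222, 178, 111, 82, 81, 81, 79, 88, 126, 189, 223, 229, 230, 230, 229]
275 [38, 38, 38, 37, 37, 38, 38, 38, 37, 37, 49, 88, 132, 156, 160, 156, 155, 177, 200, 207, 207, 208, 207, 207, 209, 208, 207, 208, 208, 207, 208, 209, 208, 208, 209, 208, 209, 210, 215, 224, 228, 229, 222, 179, 111, 82, 80, 81, 81, 88, 126, 189, 223, 229, 229, 229, 229]
60 [133, 132, 131, 130, 131, 140, 168, 198, 207, 209, 212, 212, 211, 211, 207, 206, 207, 195, 139, 104, 145, 192, 210, 225, 229, 229, 221, 195, 192, 174, 137, 157, 215, 229, 229, 229, 229, 229, 229, 229, 229, 229, 230, 230, 229, 229, 229, 230, 229, 229, 230, 230, 229, 229, 229, 229
[... 1833 characters left out ...]
[132, 130, 127, 127, 127, 126, 125, 123, 125, 127, 139, 167, 192, 202, 205, 207, 209, 208, 206, 203, 202, 193, 153, 113, 148, 206, 227, 230, 226, 214, 219, 206, 173, 170, 216, 229, 231, 230, 230, 230, 223, 194, 185, 189, 194, 196, 197, 197, 196, 196, 194, 177, 161, 183, 192, 194, 194, 195, 195, 194, 194, 194, 194, 194, 193, 194, 193, 194, 193, 194, 194, 194, 193, 194, 194, 195, 195, 185, 165, 179, 193, 196, 196, 196, 197, 197, 195, 195, 189, 191, 221, 230, 230, 230, 230, 230, 219, 174, 168, 202, 219, 212, 225, 230, 227, 214, 203, 203, 204, 203, 203, 204, 207, 200, 162, 100, 111, 178, 200, 204, 207, 208, 208, 207, 204, 202, 199, 180, 146, 128, 127, 128, 127, 126, 126, 125, 126, 126, 126, 128]
```

View pics/wbz.png

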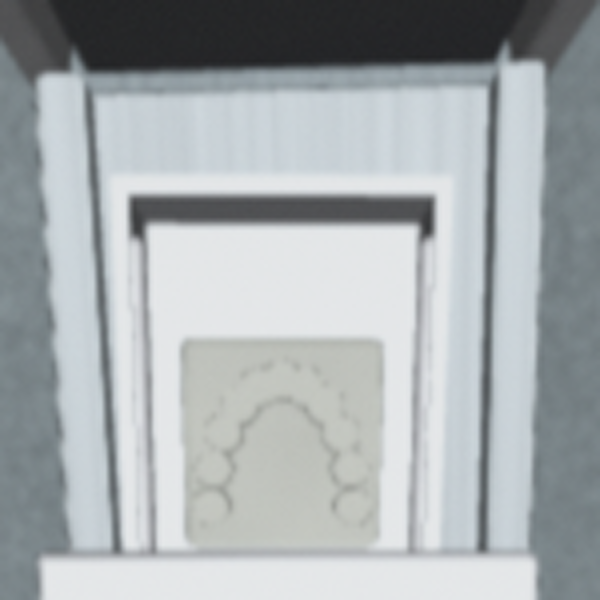

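The wrist view shows the held lid covering the rear of the box. The far rim is at row 43, the box side edges are at columns 212–297, and the rails are outside them. I'll turn these edges into positions.

```bash
python3 - <<'E'
from h import *
import pickle
d=pickle.load(open("db.pkl","rb")); c=cam(d); im=d["image"]
def ln(p,z):
    q=toz(c,p,z)[:,:2]; return q
L=ln([(212.5,60),(215.5,125)],118); Rr=ln([(297.5,60),(294.6,125)],118); F=ln([(240,42.9),(256,42.8),(275,43.2)],118)
for n,q in (("L",L),("R",Rr),("F",F)): print(n,q.round(1).tolist())
a=lambda q:np.degrees(np.arctan2(*(q[0]-q[-1])[::-1]))
print("yaw L,R",a(L),a(Rr),"F",np.degrees(np.arctan2(*(F[0]-F[-1])[::-1]))-90)
rl=ln([(207.7,60),(211.8,125)],96); rr=ln([(308.7,60),(306.7,125)],96)
print("rails",rl.round(1).tolist(),rr.round(1).tolist(),a(rl),a(rr))
# sill end: where rails end, z=96 ; deck end z=80
print("rail end",ln([(197,18.5),(319,16.5)],96).round(1).tolist(),"deck end",ln([(225,21.8),(290,20.5)],80).round(1).tolist())
# held lid plate top front corners
g=cv2.cvtColor(im,cv2.COLOR_BGR2GRAY)
print([int(v) for v in g[132:146,256]],[int(v) for v in g[150,185:205]],[int(v) for v in g[150,310:325]],[int(v) for v in g[210,185:210]],[int(v) for v in g[210,305:325]])
E
```

```text
L [[639.5, 79.1], [579.6, 76.2]]
R [[642.8, -1.4], [582.8, -3.3]]
F [[655.2, 53.4], [655.9, 38.5], [656.3, 20.8]]
yaw L,R 2.73308028686354 1.8581635900793179 F 1.9106891916427742
rails [[643.0, 87.4], [578.4, 83.4]] [[647.3, -15.8], [582.6, -19.6]] 3.5189547942310613 3.3549050163306826
rail end [[680.2, 97.7], [686.8, -22.3]] deck end [[683.0, 71.9], [687.0, 4.4]]
[196, 195, 196, 198, 196, 182, 179, 203, 223, 229, 230, 231, 230, 230] [129, 132, 133, 132, 131, 126, 126, 128, 132, 147, 187, 219, 229, 231, 230, 230, 230, 230, 231, 230] [230, 230, 230, 230, 230, 230, 230, 224, 205, 159, 134, 129, 124, 124, 126] [130, 131, 130, 132, 134, 127, 123, 126, 129, 131, 130, 129, 128, 144, 199, 227, 230, 230, 230, 231, 231, 230, 231, 230, 230] [231, 230, 231, 230, 230, 230, 230, 230, 228, 206, 150, 132, 132, 127, 127, 126, 130, 133, 137, 137]
```

```bash
python3 - <<'E'
from cell import manip
from h import *
import pickle
d=pickle.load(open("db.pkl","rb")); c=cam(d)
t=manip.read_tool_pos(); yaw=manip.read_ee_rot()[2]; print(t,yaw)
z=t[2]-2.7
f=toz(c,[(256,139.4)],z)[0]; l=toz(c,[(195,150),(198.7,210)],z); r=toz(c,[(318.6,150),(314.7,210)],z)
u=np.array([np.cos(yaw),np.sin(yaw)]);v=np.array([-u[1],u[0]])
for q in (f,*l,*r):
    w=q[:2]-t[:2]; print(w@u,w@v)
E
```

```text
[517.29491448  32.99446098 224.95491552] 0.03991418234653077
59.114142335179984 -0.11559855033007883
52.324292866491845 39.257114776524965
11.228485993434738 39.17460595601506
52.37703680597919 -40.55187764066504
11.253970854577574 -40.42136043951225
```

```bash
python3 - <<'E'
from cell import manip
from h import *
import pickle
e=[np.pi,0,0.041]
manip.move_linear([596.7,37.9,225],e,speed=120)
print(manip.read_tool_pos())
s=manip.move_linear([596.7,37.9,150],speed=120,force_limit=6)
s2=manip.move_linear([596.7,37.9,137.5],speed=30,force_limit=6)
print(s,s2,manip.read_tool_pos(),manip.read_wrist_force(),manip.read_torque(),manip.read_time())
for n in("side","wrist","scene"):
    d=manip.get_image(n); im=d["image"]
    if n=="side": im=cv2.resize(im[165:270,85:260],None,fx=4,fy=4,interpolation=cv2.INTER_CUBIC)
    if n=="scene": im=cv2.resize(im[155:260,235:395],None,fx=4,fy=4,interpolation=cv2.INTER_CUBIC)
    cv2.imwrite(f"pics/p1{n}.png",im)
E
```

```text
[596.12412922  37.75871585 224.73855575]
False False [596.69179297  37.8827701  137.42523802] [ 0.03501748  0.33420273 -1.255062  ] [0.03509503 0.08451165 0.08054555] 9.7167
```

View pics/p1side.png

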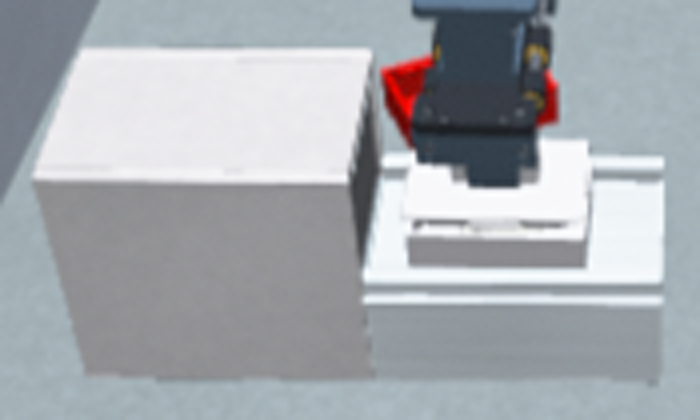

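View pics/p1scene.png

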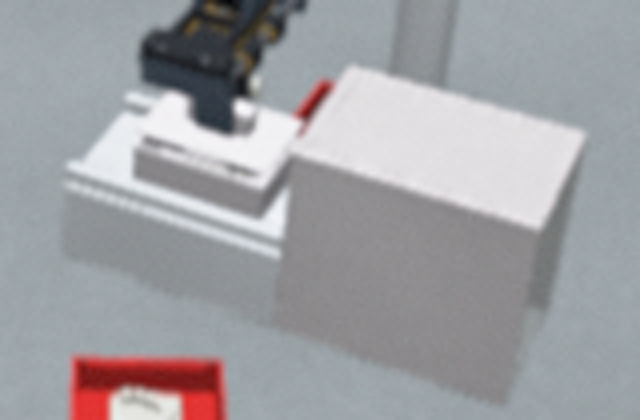

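The lid's plug has entered the mouth and sits squarely over the box with no contact force. Next I press it down.

```bash
python3 - <<'E'
from cell import manip
from h import *
for z in (134,131,128,126,124.5,122):
    s=manip.move_linear([596.7,37.9,z],speed=25,force_limit=35)
    print(z,s,manip.read_tool_pos().round(2),manip.read_wrist_force().round(1),manip.read_torque().round(2))
    if s: break
print(manip.read_time(),manip.read_finger_gap())
d=manip.get_image("side"); cv2.imwrite("pics/p2side.png",cv2.resize(d["image"][165:270,85:260],None,fx=4,fy=4,interpolation=cv2.INTER_CUBIC))
d=manip.get_image("scene"); cv2.imwrite("pics/p2scene.png",cv2.resize(d["image"][155:260,235:395],None,fx=4,fy=4,interpolation=cv2.INTER_CUBIC))
E
```

```text
134 False [596.54  37.89 133.77] [ 0.2  0.  -1.4] [ 0.02  0.07 -0.01]
131 False [596.95  37.93 130.99] [ 1.5 -0.4 -1.3] [ 0.12 -0.27  0.02]
128 False [596.47  37.89 127.64] [ 0.6  1.1 -1.6] [ 0.05 -0.14  0.05]
126 False [596.2   37.88 125.53] [ 0.   0.2 -4.1] [ 0.04  0.09 -0.08]
124.5 False [596.34  37.9  124.29] [-1.9  1.  -1.8] [ 0.01  0.44 -0.01]
122 False [596.89  37.91 123.61] [-13.   -0.6  25.9] [-0.03  2.42 -0.02]
11.4417 17.50025820573291
```

View pics/p2side.png

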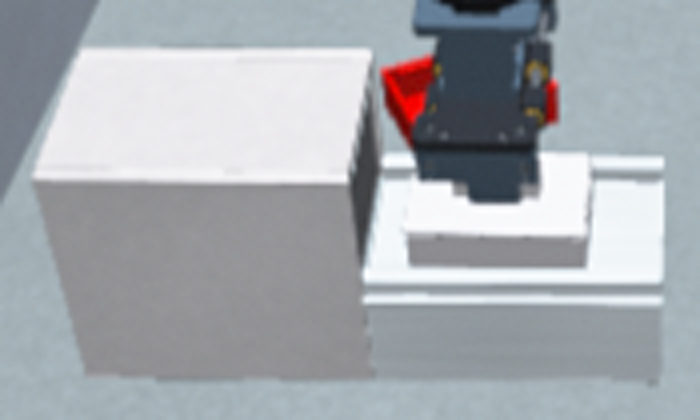

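View pics/p2scene.png

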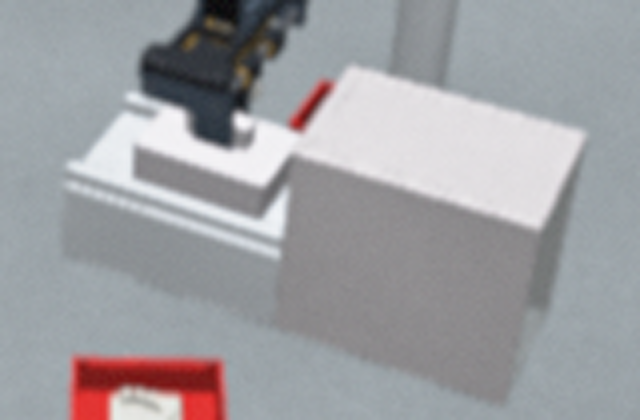

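The lid plate now looks flush on the box in both views, and the force rose to 26 N at the end stop. I'll release, then press the ridge top once with shut fingers: its height (148 when home) confirms the seat.

```bash
python3 - <<'E'
from cell import manip
from h import *
import pickle
manip.move_linear([596.7,37.9,124.5],speed=25)
print(manip.read_wrist_force().round(1))
manip.move_gripper(45)
manip.move_linear([596.7,37.9,165],speed=120)
manip.move_gripper(0)
s=manip.move_linear([596.7,37.9,143],speed=30,force_limit=30)
print(s,manip.read_tool_pos().round(2),manip.read_wrist_force().round(1))
manip.move_linear([596.7,37.9,200],speed=120)
u=np.array([np.cos(.05),np.sin(.05)])
t=np.array([596.7,37.9])-100*u
manip.move_linear([*t,215],speed=200)
d=manip.get_image("wrist"); pickle.dump(d,open("dc.pkl","wb")); cv2.imwrite("pics/wc.png",d["image"])
print(manip.read_time())
E
```

```text
[-0.2 -1.  -0.7]
True [596.73  37.9  148.25] [-4.3  0.4 12.1]
15.5417
```

View pics/wc.png

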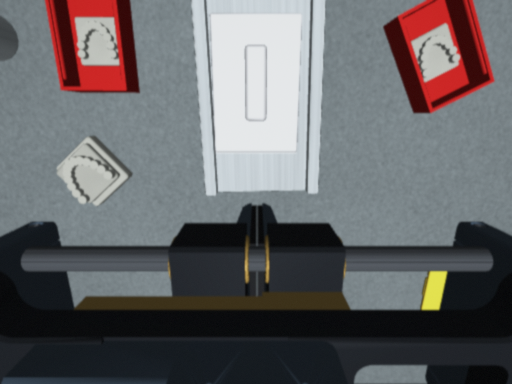

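The ridge top reads 148.25 mm against 148 expected, so the lid is home. The picture shows the closed box between the rails, with the plate spanning rows 14–152 and columns 212–300. Next, the push geometry and reach.

```bash
python3 - <<'E'
from cell import manip
from h import *
import pickle
d=pickle.load(open("dc.pkl","rb")); c=cam(d); g=cv2.cvtColor(d["image"],cv2.COLOR_BGR2GRAY)
m=(g>219).astype(np.uint8); m[200:]=0; m[:,:195]=0;m[:,320:]=0
m=cv2.morphologyEx(m,cv2.MORPH_OPEN,np.ones((5,5)))
cs,_=cv2.findContours(m,cv2.RETR_EXTERNAL,cv2.CHAIN_APPROX_NONE)
k=max(cs,key=cv2.contourArea)[:,0]; print(k.min(0),k.max(0))
print(cv2.minAreaRect(toz(c,k,122)[:,:2].astype(np.float32)))
h=np.array([685,38.2]); y=np.radians(3.4); u=np.array([np.cos(y),np.sin(y)])
j0=manip.read_joints(); print(j0)
for lean in (20,25,30,35):
    for hx in (-190,-180,-170,-100,-20,0):
        p=h+hx*u
        j=manip.inverse_kinematics([*p,96],[np.pi,-np.radians(lean),y])
        print(lean,hx,None if j is None else np.round(j,2))
E
```

```text
[211  14] [300 150]
((596.8560180664062, 37.04138946533203), (117.41107940673828, 77.83539581298828), 2.3509678840637207)
[1.93043985e-02 5.58502473e-02 2.13444881e+00 1.91475593e-05
 9.51372927e-01 1.54917501e+00]
20 -190 None
20 -180 None
20 -170 None
20 -100 [0.01 0.28 2.19 0.06 0.32 1.47]
20 -20 [0.01 0.38 2.04 0.04 0.37 1.49]
20 0 [0.02 0.41 2.   0.04 0.39 1.49]
25 -190 None
25 -180 None
25 -170 None
25 -100 None
25 -20 None
25 0 None
30 -190 None
30 -180 None
30 -170 None
30 -100 None
30 -20 None
30 0 None
35 -190 None
35 -180 None
35 -170 None
35 -100 None
35 -20 None
35 0 None
```

```bash
python3 - <<'E'
from cell import manip
import numpy as np
h=np.array([685,38.2]); y=np.radians(3.4); u=np.array([np.cos(y),np.sin(y)])
for z in (98,106):
  for lean in (8,10,12,14,16,18):
    print(z,lean,[(hx, (lambda j: None if j is None else round(j[4],3))(manip.inverse_kinematics([*(h+hx*u),z],[np.pi,-np.radians(lean),y]))) for hx in (-195,-185,-175,-165,-40,-20)])
E
```

```text
98 8 [(-195, np.float64(0.543)), (-185, np.float64(0.547)), (-175, np.float64(0.552)), (-165, np.float64(0.557)), (-40, np.float64(0.635)), (-20, np.float64(0.649))]
98 10 [(-195, np.float64(0.501)), (-185, np.float64(0.505)), (-175, np.float64(0.51)), (-165, np.float64(0.515)), (-40, np.float64(0.591)), (-20, np.float64(0.605))]
98 12 [(-195, np.float64(0.458)), (-185, np.float64(0.462)), (-175, np.float64(0.467)), (-165, np.float64(0.471)), (-40, np.float64(0.546)), (-20, np.float64(0.56))]
98 14 [(-195, np.float64(0.415)), (-185, np.float64(0.419)), (-175, np.float64(0.423)), (-165, np.float64(0.428)), (-40, np.float64(0.501)), (-20, np.float64(0.515))]
98 16 [(-195, np.float64(0.371)), (-185, np.float64(0.375)), (-175, np.float64(0.379)), (-165, np.float64(0.383)), (-40, np.float64(0.456)), (-20, np.float64(0.47))]
98 18 [(-195, np.float64(0.326)), (-185, np.float64(0.33)), (-175, np.float64(0.334)), (-165, np.float64(0.338)), (-40, np.float64(0.41)), (-20, np.float64(0.424))]
106 8 [(-195, np.float64(0.561)), (-185, np.float64(0.565)), (-175, np.float64(0.569)), (-165, np.float6
[... 199 characters left out ...]
04)), (-20, np.float64(0.618))]
106 12 [(-195, np.float64(0.477)), (-185, np.float64(0.481)), (-175, np.float64(0.485)), (-165, np.float64(0.489)), (-40, np.float64(0.56)), (-20, np.float64(0.574))]
106 14 [(-195, np.float64(0.434)), (-185, np.float64(0.438)), (-175, np.float64(0.441)), (-165, np.float64(0.446)), (-40, np.float64(0.515)), (-20, np.float64(0.529))]
106 16 [(-195, np.float64(0.39)), (-185, np.float64(0.394)), (-175, np.float64(0.397)), (-165, np.float64(0.401)), (-40, np.float64(0.47)), (-20, np.float64(0.484))]
106 18 [(-195, np.float64(0.346)), (-185, np.float64(0.349)), (-175, np.float64(0.353)), (-165, np.float64(0.357)), (-40, np.float64(0.424)), (-20, np.float64(0.438))]
```

```bash
cat > push.py <<'E'
from cell import manip
from h import *
y=np.radians(3.4); u=np.array([np.cos(y),np.sin(y)]); v=np.array([-u[1],u[0]])
H=np.array([685,38.2])+3*v
e=[np.pi,-np.radians(16),y]
def P(hx,z=98): return [*(H+hx*u),z]
def snap(tag):
    for n,(x0,y0,x1,y1) in (("side",(85,165,260,270)),("scene",(235,155,395,260))):
        d=manip.get_image(n); cv2.imwrite(f"pics/{tag}{n}.png",cv2.resize(d["image"][y0:y1,x0:x1],None,fx=4,fy=4,interpolation=cv2.INTER_CUBIC))
E
python3 - <<'E'
from push import *
manip.move_gripper(40)
manip.move_ptp(P(-187,165),e)
manip.move_linear(P(-187),speed=100,force_limit=8)
s=manip.move_linear(P(-130),speed=50,force_limit=12)
print(s,manip.read_tool_pos(),P(-130),manip.read_wrist_force().round(1),manip.read_time())
snap("q1")
d=manip.get_image("wrist"); cv2.imwrite("pics/q1w.png",d["image"])
E
```

```text
False [554.99331388  33.4839986   98.0264676 ] [np.float64(555.0509032491826), np.float64(33.48489091889629), 98] [-1.2  0.3  0.4] 18.8833
```

View pics/q1side.png

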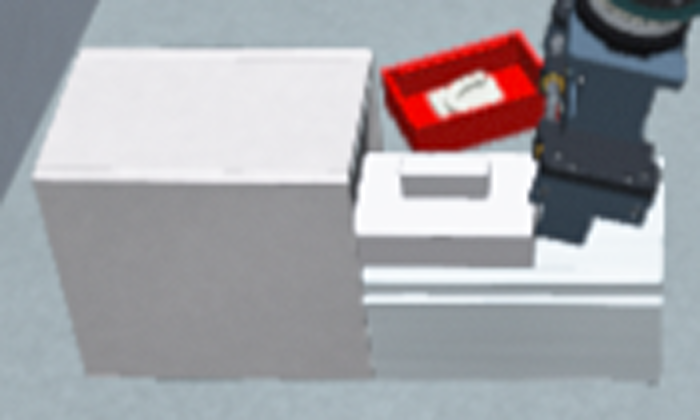

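View pics/q1scene.png

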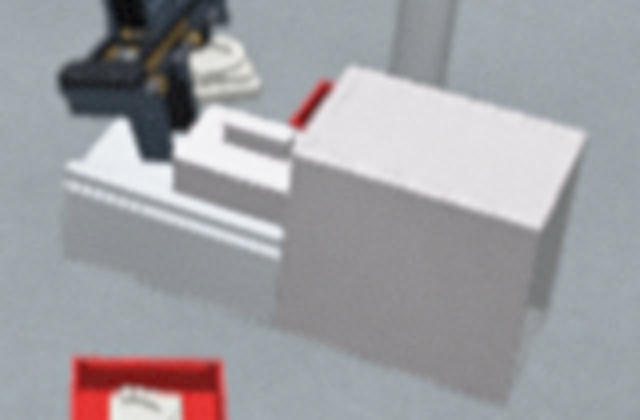

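View pics/q1w.png

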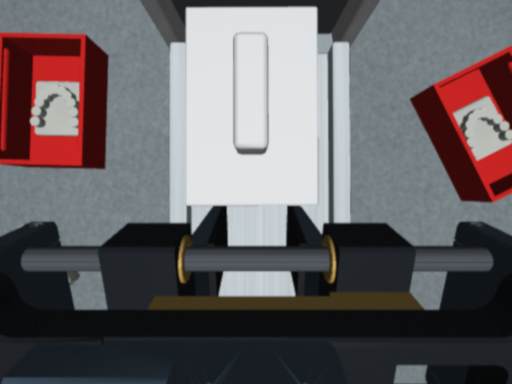

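The wrist view shows the box square between the rails and both fingers on its rear edge (row about 205). In side, its front has just reached the doorway. I'll push on through.

```bash
python3 - <<'E'
from push import *
for hx in (-95,-65):
    s=manip.move_linear(P(hx),speed=50,force_limit=15)
    print(hx,s,manip.read_wrist_force().round(1),manip.read_time())
    snap(f"r{-hx}")
E
```

```text
-95 False [ 0.3 -0.4  0.5] 19.8833
-65 False [-3.   0.4  1.5] 20.7333
```

View pics/r65side.png

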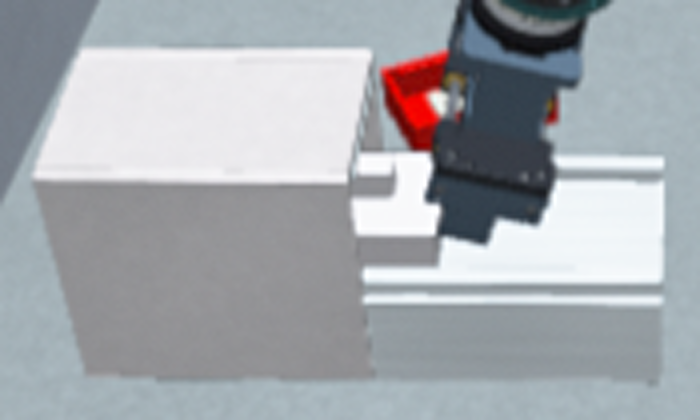

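View pics/r65scene.png

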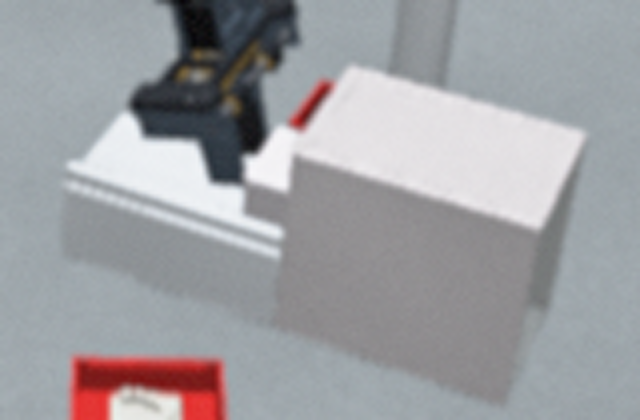

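The box is half inside, still level, with its lid on and the rear about 50 mm in front of the doorway. I'll keep pushing.

```bash
python3 - <<'E'
from push import *
for hx in (-45,-32):
    s=manip.move_linear(P(hx),speed=60,force_limit=15)
    print(hx,s,manip.read_wrist_force().round(1),manip.read_time())
    snap(f"r{-hx}")
manip.dwell(0.3); snap("r32b")
E
```

```text
-45 False [-0.4  0.4  0.3] 21.3167
-32 False [-0.5  0.3  1.3] 21.7833
```

View pics/r45side.png

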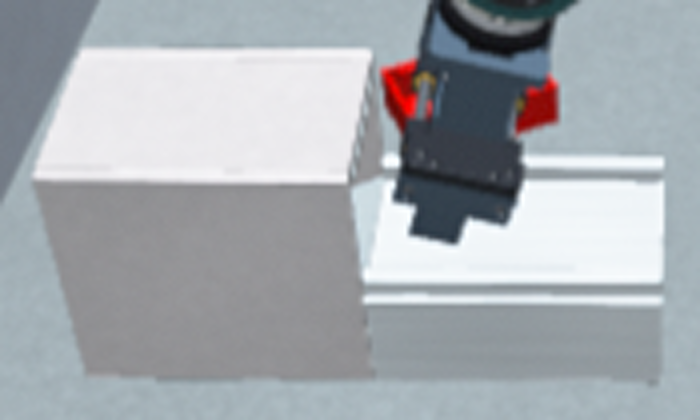

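View pics/r32bside.png

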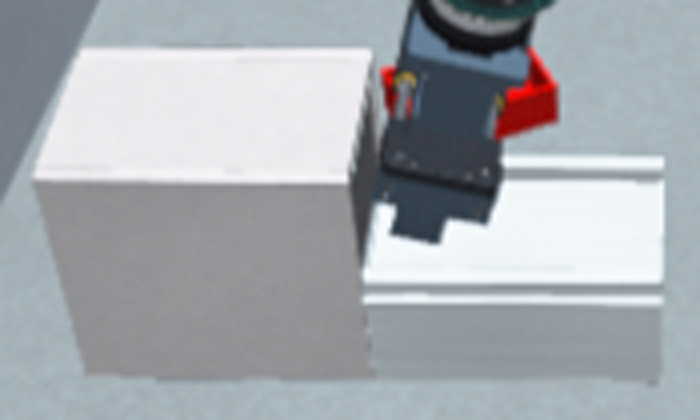

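View pics/r32bscene.png

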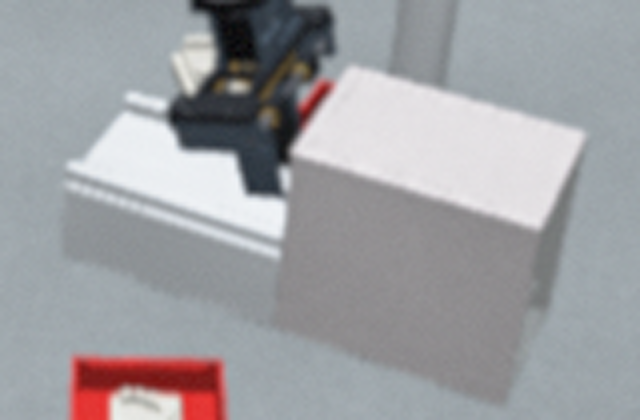

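The box has gone in, and in both views the dark shut flap fills the doorway again. I'll retreat, then try to look through the clear back.

```bash
python3 - <<'E'
from push import *
manip.move_linear(P(-75),speed=150)
manip.move_linear(P(-110,260),speed=200)
d=manip.get_image("wrist"); cv2.imwrite("pics/f1w.png",d["image"]); snap("f1")
print(manip.read_time(),manip.read_wrist_force().round(1))
for x in (900,930,960,990):
  for z in (230,270,310):
    for a in (20,30,40):
      j=manip.inverse_kinematics([x,55,z],[np.pi,np.radians(a),y])
      if j is not None: print(x,z,a,np.round(j,2))
E
```

```text
23.8417 [ 0.3 -0.3 -0.5]
900 230 20 [ 0.04  0.87  0.96 -0.01  1.66  1.55]
900 230 30 [ 0.04  0.97  0.81 -0.01  1.88  1.55]
900 230 40 [ 0.04  1.08  0.66 -0.02  2.1   1.55]
900 270 20 [ 0.04  0.84  0.93 -0.01  1.72  1.55]
900 270 30 [ 0.04  0.94  0.79 -0.01  1.93  1.55]
900 270 40 [ 0.04  1.06  0.63 -0.02  2.15  1.55]
900 310 20 [ 0.04  0.82  0.9  -0.01  1.77  1.55]
900 310 30 [ 0.04  0.93  0.75 -0.01  1.99  1.55]
900 310 40 [ 0.04  1.04  0.6  -0.02  2.2   1.55]
930 230 20 [ 0.04  0.93  0.85 -0.01  1.71  1.55]
930 230 30 [ 0.04  1.04  0.68 -0.01  1.94  1.55]
930 230 40 [ 0.04  1.17  0.5  -0.02  2.17  1.55]
930 270 20 [ 0.04  0.91  0.82 -0.01  1.76  1.55]
930 270 30 [ 0.04  1.02  0.65 -0.01  1.99  1.55]
930 270 40 [ 0.04  1.15  0.46 -0.02  2.23  1.54]
930 310 20 [ 0.04  0.89  0.79 -0.01  1.82  1.55]
930 310 30 [ 0.04  1.    0.62 -0.01  2.04  1.55]
930 310 40 [ 0.04  1.14  0.42 -0.02  2.28  1.54]
960 230 20 [ 0.04  1.    0.73 -0.01  1.77  1.55]
960 230 30 [ 0.04  1.13  0.53 -0.01  2.01  1.55]
960 230 40 [ 0.04  1.29  0.26 -0.02  2.28  1.54]
960 270 20 [ 0.04  0.98  0.7  -0.01  1.82  1.55]
960 270 30 [ 0.04  1.11  0.49 -0.01  2.06  1.54]
960 270 40 [ 0.04  1.29  0.21 -0.02  2.34  1.54]
960 310 20 [ 0.04  0.96  0.66 -0.01  1.87  1.55]
960 310 30 [ 0.04  1.1   0.44 -0.01  2.12  1.54]
960 310 40 [ 0.04  1.3   0.12 -0.02  2.42  1.54]
990 230 20 [ 0.03  1.08  0.58 -0.01  1.83  1.55]
990 230 30 [ 0.04  1.24  0.32 -0.01  2.11  1.54]
990 270 20 [ 0.03  1.06  0.54 -0.01  1.88  1.54]
990 270 30 [ 0.04  1.24  0.26 -0.01  2.17  1.54]
990 310 20 [ 0.03  1.05  0.5  -0.01  1.94  1.54]
990 310 30 [ 0.04  1.25  0.17 -0.02  2.25  1.54]
```

View pics/f1w.png

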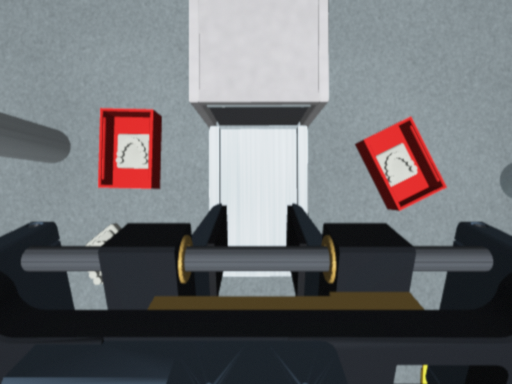

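View pics/f1scene.png

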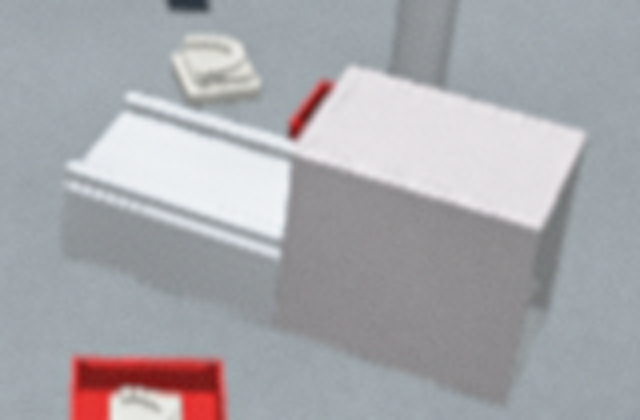

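View pics/f1side.png

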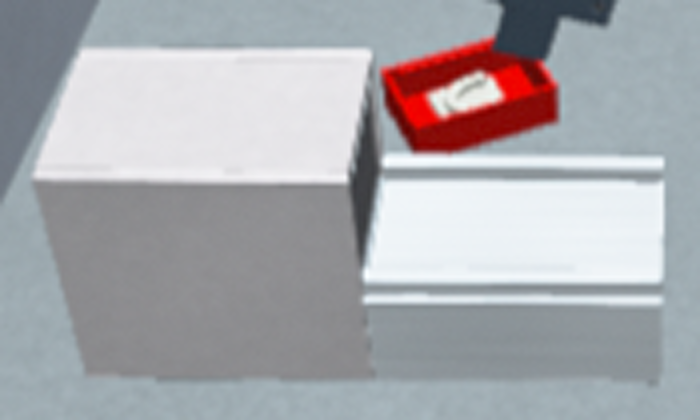

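The sill is empty, the flap fills the doorway again (rows 103–125 in wrist), and nothing else has moved. I'll look through the clear back before handing in.

```bash
python3 - <<'E'
from push import *
manip.move_linear(P(-90,380),speed=250)
manip.move_ptp([945,55,290],[np.pi,np.radians(38),y])
d=manip.get_image("wrist"); cv2.imwrite("pics/g1w.png",d["image"])
import pickle; pickle.dump(d,open("dg.pkl","wb"))
print(manip.read_time(),d["origin"])
E
```

```text
26.325 [1108.92299181   64.18907241  381.16493475]
```

View pics/g1w.png

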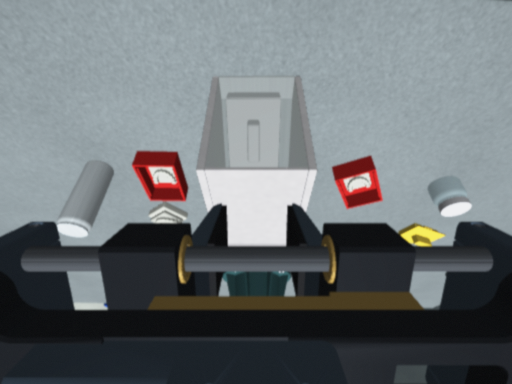

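```bash
python3 - <<'E'
from push import *
import pickle
d=pickle.load(open("dg.pkl","rb"))
cv2.imwrite("pics/g1z.png",cv2.resize(d["image"][65:210,185:330],None,fx=4,fy=4,interpolation=cv2.INTER_CUBIC))
c=cam(d)
# expected: lid at rest. slide 25deg; box front at back wall
from h import proj
# box on the slide: rotate pitch 25deg down, candidates
a=np.radians(25)
h=np.array([685,38.2,0])
sx=np.array([np.cos(a)*u[0],np.cos(a)*u[1],-np.sin(a)]); sn=np.array([np.sin(a)*u[0],np.sin(a)*u[1],np.cos(a)]); sv=np.array([v[0],v[1],0])
base=h+np.array([0,0,80])
# lower front corner: furthest x is lid-plate top front at s+60 along, 42 normal : x= (s+60)cos+42 sin =190
s=(190-42*np.sin(a))/np.cos(a)-60
o=base+s*sx; print("origin hatch x",s*np.cos(a),"z",o[2])
for tag,(dx,dy,dz) in dict(pfl=(60,40,42),pfr=(60,-40,42),pbl=(-60,40,42),pbr=(-60,-40,42),rf=(30,0,68),rb=(-30,0,68)).items():
    print(tag,proj(c,o+dx*sx+dy*sv+dz*sn).round(1))
E
```

```text
origin hatch x 117.87156578469161 z 25.035586195877592
pfl [[229.3  95.4]]
pfr [[284.2  95.3]]
pbl [[232.8 170.4]]
pbr [[280.7 170.3]]
rf [[256.8 120.4]]
rb [[256.8 159.6]]
```

View pics/g1z.png

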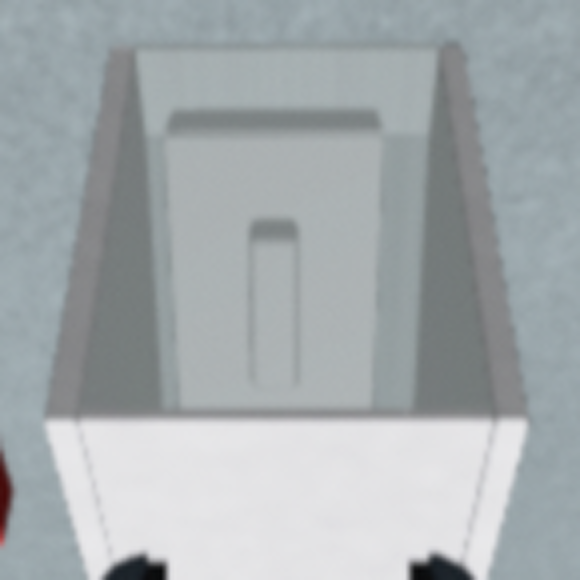

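The view through the clear back shows the box on the slide with its lid flush. The plate's front corners are at (227,98) and (280,98), and the ridge spans rows 120–161. That fits the computed resting pose to 3 px (about 118 mm past the doorway, 25 mm high). I'm handing in.

```bash
python3 - <<'E'
from push import *
snap("end")
print(manip.read_qvel().round(4),manip.read_wrist_force().round(1),manip.read_time())
manip.sign_off()
E
```

```text
[-0.0004  0.0044  0.0006  0.0011  0.0018  0.0009] [-0.   0.5  0.7] 26.425
the job is handed in; nothing more can be done
```

The closed box is inside the drop box with its lid on, the flap looks shut, and I handed the job in at 26.4 s. No verdict is reported.

**What I did:** I gripped the white lid by its ridge and set it on the box. I pressed it down to a hard stop at about 26 N, then pushed the closed box along the sill with the fingers leaning 16° forward. The box went through the flap and slid down on its own.

**What the checks showed:**
- **Lid:** after release, its ridge top measured 148.25 mm, against 148 mm when fully home. The clips' 10 to 20 N snap did not show clearly in my stepwise force readings. I rely on that height, and on both views showing the plate flush on the box.
- **Box:** the view through the clear back shows the closed box on the slide. It matches the computed resting pose within 3 pixels: about 118 mm past the doorway and 25 mm high. I did not measure its position separately.
- **Flap:** the pictures show the doorway closed again. I did not measure the flap angle.
- **Other objects:** the plaster model, spray can and jar look untouched in the pictures, though I did not measure their positions. The robot ended clear of everything, at rest and with almost no wrist force.

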